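Close the filter pot with its matching pot, rim on rim

ROBOT

A 6-joint arm with a two-finger parallel gripper is mounted at the origin on a cart in front of the work surface, level with it; the furniture and walls round the work are solid. World frame = base frame: x ahead of the robot, y to its left, z up, the work surface at z = 0. Lengths are in m, angles in rad, forces in N, time in s.
With the tool pointing down it reaches from about 0.35 to 0.775 m from the base axis. Payload 7.3 kg.
Tool frame: the origin (TCP) lies at the very end of the fingers, on their centre line; the grasp point (between the pads) lies 19 mm behind it (robot.tcp_to_grasp is the distance from the TCP to the grasp point, in m); z points along the fingers, y is the direction in which the jaws open and shut (so a half turn about z gives the same grasp; the last joint's range is limited). The gripper opens to 92 mm and grips with 3 to 60 N. Pads are 19 mm wide; open, the fingers measure 130 mm over their backs; the gripper's body (75 mm by 190 mm) begins 47 mm behind the grasp point.
Start: joints at [1.198, 0.342, 1.524, -0, 1.275, -0.146], TCP at [0.118, 0.512, 0.227] pointing down, gripper open.
Joint ranges: [-2.53, 2.53], [-0.77, 2.02], [0.04, 2.7], [-1, 4.14], [0.28, 2.66], [-3.11, 3.11]. Speed limits (rad/s): [2.57, 2.57, 3.14, 3.14, 3.14, 3.14].

INTERFACE

Orientations are given as [roll, pitch, yaw] about the fixed x, y, z axes, in that order (R = Rz(yaw) Ry(pitch) Rx(roll)).
In Python, from cell import robot gives the robot as it stands.
- The arm moves only by the tool arm_command, never from a script. Its argument "motion" is a list that holds one entry, the list of rows, each a list of 7 numbers: the turn, a rotation vector about the tool's x, y, z in units of 90 degrees (1.0 is 90 degrees), then the shift along the tool's x, y, z in units of 30 cm (1.0 is 30 cm), then the opening, from -1 (shut) to 1 (fully open). In form: [[[wx, wy, wz, tx, ty, tz, grip], ...]]. A call has 1 to 8 rows; each row is the pose to reach, as a shift and turn from the pose commanded when the call began, along the tool's axes at that moment; what a row does not reach only later rows make up. A row lasts 1/10 s, in which the tool goes at most 50 mm and 8.59 degrees, less where a joint would pass 70% of its speed; a pose out of reach is approached as far as the arm can. A call with a number of a shift or a turn outside -1 to 1 is refused whole. A call with a gripper value outside its range is refused whole. The fingers move at their own pace and stop on an object; "grip_force" is the grip in N (left out, the last holds). Time passes only in rows, so rows that repeat a pose let the fingers close. It gives the time, the measured TCP pose, the force and the opening at its end, in the units of the state.
- robot.observe(): the state, without advancing time (a new reading comes with each control period).
- robot.read_camera(name): name is "scene" or "side" or "wrist"; returns a dict with "image" (420x560x3 uint8, red, green, blue), "z_map" (420x560 float32, m along the optical axis (not along the pixel's ray), 0 where there is no reading), "fov_y" (degrees; the focal length in pixels is half the picture's height over the tangent of half this angle, whatever the lens; pixels are square), "cx", "cy" (the principal point, pixels), "cam_to_world" (4x4, takes a point from camera to world coordinates). Camera axes: x right, y down, z forward; pixel columns grow to the right and rows downward; lengths in m; the calibration is good to about 2 mm. A picture is of the moment at which its call begins.
- robot.hand_in(): hands the job in, once; it reports no verdict.
The state is a dict: "time": time; "qpos": joint angles; "qvel": joint speeds; "joint_efforts": joint torques, N m; "tool_pos": TCP position; "tool_rot": TCP orientation; "contact_force": force on the tool from outside, world axes, zero at the start; "torque": the same for the moment, N m; "opening": finger opening in m.
Only numpy, scipy, OpenCV 4.12 (cv2) and the standard library are available. Lean on these libraries where they do the work, as an engineer would, in place of code of your own. Each camera call takes 0.05 s, during which the arm holds its last target.

TASK

The small filter lies in the metal pot that stands mouth up. Close that pot against dust: take the mouth-down pot whose rim is the same size and set it, still mouth down, squarely on the open pot so that rim rests on rim and it stays there. Leave the open pot standing where it is, and leave the narrower mouth-down pot alone.

Things in the scene. Friction and masses are not known exactly. Their poses are not given: they have to be found in the camera images.
- open_pot_center (a point): centre, half-way up, of the plain steel pot that stands mouth UP with a small round filter lying on its floor. Round, 50 mm high, straight wall 58 mm in outer diameter and 5 mm thick, flat rim with a small 1 mm bead round it (60 mm over the bead); its mouth lies 25 mm above this point. Its z axis points up, out of the mouth. Loose, about 0.2 kg
- wide_pot_center (a point): centre, half-way up, of the empty plain steel pot of the same shape and size as the open pot (50 mm high, wall 58 mm in outer diameter), standing mouth DOWN on the bench: its rim lies 25 mm below this point, its closed flat bottom 25 mm above. z axis up while it stands so. The bead takes its lowest 7 mm; above that the wall is straight and can be gripped from above in any direction. Loose, about 0.14 kg. Nothing taller than 30 mm stands within 30 mm of its wall
- narrow_pot_center (a point): centre, half-way up, of a narrower plain steel pot, also standing mouth DOWN and 50 mm high, but with a wall 42 mm in outer diameter: it does not fit the open pot and would drop into it. z axis up. Loose, about 0.1 kg. The three pots stand in any order at three places, one to the left and two to the right of the red box
- fan_top (a point): top of the fan on the red box (fixed, 0.1 m high, 0.2 m with fan) between the left and right parts of the bench; carry the pot over it with its rim 0.24 m above the bench. Behind the left part a red-topped instrument on legs, 0.3 m high, overhangs the bench from 0.62 m ahead of the robot. Boxes and bench are all turned 30 degrees clockwise seen from above

How it is judged:
At the end, for the whole second after the job is handed in: The wide pot stands mouth down on the open pot, rim on rim: centres within 10 mm of each other sideways, 46 to 54 mm apart in height, both pots within 0.12 rad (7 degrees) of upright; the open pot and the narrow pot are within 30 mm of where they stood at the start (horizontal distance between wide_pot_center and open_pot_center below 0.01 m and z of wide_pot_center in the frame of open_pot_center between 0.046 and 0.054 m and angle between each of wide_pot_center, open_pot_center's own z axis and vertical below 0.12 rad and distance of each of open_pot_center, narrow_pot_center from where it was at the start of the episode below 0.03 m); the robot touches nothing.
It fails at once if the narrow pot is pushed or lifted away by more than 40 mm (distance of narrow_pot_center from where it was at the start of the episode above 0.04 m).
It fails at once if the open pot is pushed or lifted away by more than 40 mm (distance of open_pot_center from where it was at the start of the episode above 0.04 m).
It also fails if it takes over 45 s, if anything falls off the work surface, if the arm or the gripper's body presses on something with over 40 N, if the wrist force passes 120 N, or if a joint passes its speed limit or range.

## Working session

There is one attempt and no reset: what is moved stays moved. The work goes in short steps, Python scripts to look and compute and a tool call to move; the robot and the scene stay as the last step left them, time stands still between calls to the robot, and variables do not carry over. Pictures are saved under pics/ and viewed, and the job is handed in when it is done.

Besides the shell and the picture viewer there is one more tool, called after "Call:" in YAML: its name, and indented under it one key for each argument. arm_command: Moves the arm, as the interface text tells. Its arguments: {"type":"object","properties":{"motion":{"type":"array"},"grip_force":{"type":"number"}},"required":["motion"]}

```bash
mkdir -p pics
cat > h.py <<'E'
import numpy as np, cv2
from cell import robot
def cap(n,tag):
    d=robot.read_camera(n); cv2.imwrite(f'pics/{tag}.png',cv2.cvtColor(d['image'],cv2.COLOR_RGB2BGR)); np.savez(f'pics/{tag}.npz',**d); return d
def f(d): return 210/np.tan(np.radians(float(d['fov_y']))/2)
def cloud(d):
    z=d['z_map'];v,u=np.mgrid[:z.shape[0],:z.shape[1]];F=f(d)
    P=np.stack([(u-d['cx'])/F*z,(v-d['cy'])/F*z,z,np.ones_like(z)],-1)@np.array(d['cam_to_world']).T
    P=P[...,:3]; P[z==0]=np.nan; return P
E
python3 - <<'E'
from h import *
print(robot.observe())
for n in ['scene','side','wrist']:
    d=cap(n,n+'0'); print(n,d['fov_y'],d['cx'],d['cy'],np.round(d['cam_to_world'],3).tolist(),(d['z_map']>0).mean())
ims=[cv2.imread(f'pics/{n}0.png') for n in ['scene','side','wrist']]
E
```

```text
{'time': 0.0, 'qpos': array([ 1.19798715e+00,  3.42712050e-01,  1.52502870e+00, -1.21249526e-05,
        1.27539970e+00, -1.46014641e-01]), 'qvel': array([-0.00028164,  0.00094961,  0.00073156,  0.00058285, -0.00122781,
       -0.00056914]), 'joint_efforts': array([-2.66497394e-03, -4.31242275e+01, -2.44206047e+01,  7.15786382e-02,
        5.60402346e-02, -8.17010391e-05]), 'tool_pos': array([0.11788608, 0.51116867, 0.22604643]), 'tool_rot': array([-3.14005964e+00, -2.13727869e-04,  2.91480150e+00]), 'contact_force': array([-0.80706886, -0.12863052,  0.65359059]), 'torque': array([-0.01069309, -0.05451211, -0.03900249]), 'opening': 0.0921432085476233}
scene 48.89134384174167 277.2133098803144 212.89321231710372 [[0.543, -0.475, 0.693, -0.383], [-0.84, -0.314, 0.443, -0.649], [0.007, -0.822, -0.569, 0.918], [0.0, 0.0, 0.0, 1.0]] 0.9959863945578231
side 47.186867044236145 271.57174568703147 210.15124649332896 [[0.983, -0.093, 0.16, 0.291], [-0.185, -0.532, 0.826, -1.317], [0.009, -0.842, -0.54, 0.961], [0.0, 0.0, 0.0, 1.0]] 0.9958715986394557
wrist 58.88840287826246 284.3440271614084 200.20154364764892 [[0.225, 0.943, 0.247, 0.052], [0.974, -0.217, -0.058, 0.527], [-0.001, 0.253, -0.967, 0.383], [0.0, 0.0, 0.0, 1.0]] 0.9958418367346938
```

View pics/scene0.png

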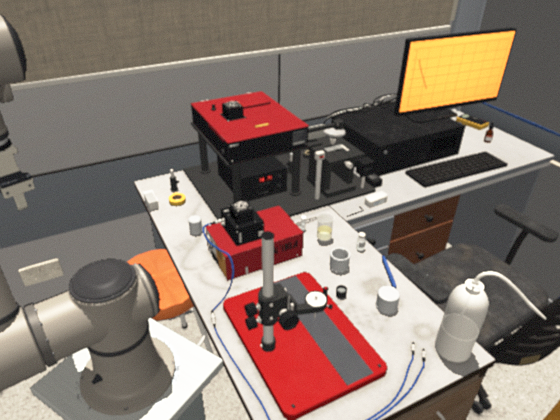

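View pics/side0.png

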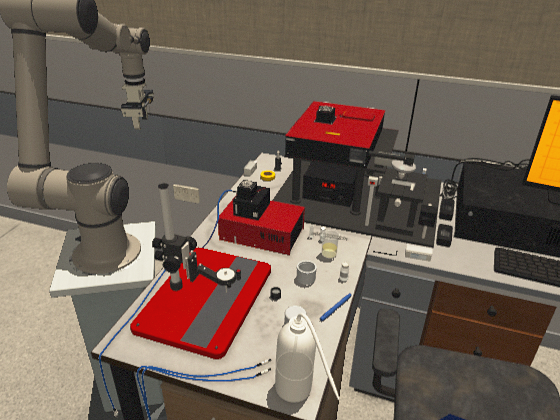

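View pics/wrist0.png

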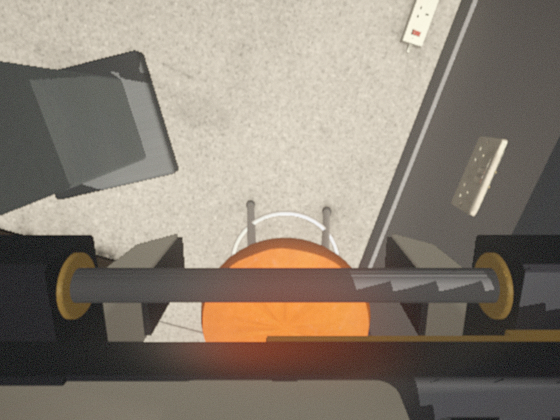

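The scene view shows the open pot at about (340,261). One mouth-down pot is at about (195,226), left of the red box, and the other is at about (388,300) on the right. Next I measure all three.

Run:
```python
from h import *
for tag,boxes in [('scene0',[(180,210,210,242),(322,240,358,280),(370,280,406,320)]),('side0',[(290,255,325,290),(278,300,312,330)])]:
    d=dict(np.load(f'pics/{tag}.npz')); P=cloud(d)
    for (a,b,c,e) in boxes:
        Q=P[b:e,a:c].reshape(-1,3); 
        T=Q[(Q[:,2]>.044)&(Q[:,2]<.056)]
        W=Q[(Q[:,2]>.01)&(Q[:,2]<.06)]
        if len(T)<5: print(tag,a,b,len(T),np.nanmin(Q,0),np.nanmax(Q,0));continue
        (cx,cy),r=cv2.minEnclosingCircle(T[:,:2].astype(np.float32))
        A=np.c_[2*W[:,:2],np.ones(len(W))]
        print(tag,(a,b),len(T),'top median',np.median(T,0).round(4),'circ',round(cx,4),round(cy,4),'r',round(r,4),'zmax',np.nanpercentile(Q[:,2],98).round(4))
im=cv2.imread('pics/scene0.png'); s=cv2.imread('pics/side0.png')
c1=cv2.resize(im[190:270,150:250],None,fx=4,fy=4,interpolation=cv2.INTER_CUBIC);c2=cv2.resize(im[240:320,320:420],None,fx=4,fy=4,interpolation=cv2.INTER_CUBIC)
cv2.imwrite('pics/crop0.png',np.hstack([c1,c2]))
P=cloud(dict(np.load('pics/scene0.npz')))
for p in [(195,215),(240,205),(173,178),(178,198),(150,200),(340,250),(388,290),(341,292),(323,225),(361,238),(267,240)]: print(p,P[p[1],p[0]].round(3))
```

```text
scene0 (180, 210) 79 top median [0.5004 0.2319 0.0483] circ 0.4715 0.1841 r 0.0788 zmax 0.1285
scene0 (322, 240) 106 top median [ 0.6036 -0.2409  0.0478] circ 0.6026 -0.24 r 0.0314 zmax 0.0495
scene0 (370, 280) 271 top median [ 0.5234 -0.4219  0.0485] circ 0.5262 -0.4201 r 0.0297 zmax 0.0507
side0 (290, 255) 99 top median [ 0.6049 -0.2478  0.0484] circ 0.6039 -0.2443 r 0.0324 zmax 0.05
side0 (278, 300) 186 top median [ 0.5266 -0.4196  0.0484] circ 0.53 -0.4256 r 0.0298 zmax 0.2548
(195, 215) [0.515 0.244 0.05 ]
(240, 205) [0.465 0.016 0.201]
(173, 178) [0.652 0.47  0.05 ]
(178, 198) [ 0.619  0.423 -0.004]
(150, 200) [0.518 0.456 0.031]
(340, 250) [ 0.628 -0.228  0.038]
(388, 290) [ 0.529 -0.417  0.054]
(341, 292) [ 0.485 -0.304  0.021]
(323, 225) [ 0.686 -0.138  0.059]
(361, 238) [ 0.708 -0.259  0.045]
(267, 240) [ 0.211 -0.246  0.356]
```

View pics/crop0.png

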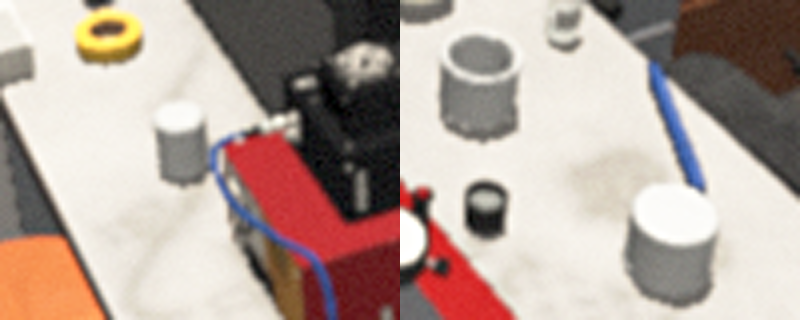

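The right mouth-down pot's top circle has a radius of 29.7 mm, so it is the wide pot. The left one looks narrower. I'll build a top-down height map to check clearance for the bottle, post and gripper body.

Run:
```python
from h import *
H=np.full((320,260),-1.)  # rows: x 0.9->0.1 ; cols y .25->-.65, 2.5mm.. use 4mm
H=np.full((225,250),-1.)
for t in ['scene0','side0']:
    P=cloud(dict(np.load(f'pics/{t}.npz'))).reshape(-1,3); P=P[np.isfinite(P).all(1)]
    i=((.9-P[:,0])/.004).astype(int); j=((.4-P[:,1])/.004).astype(int)
    k=(i>=0)&(i<225)&(j>=0)&(j<250)&(P[:,2]<.7)&(P[:,2]>-.1)
    np.maximum.at(H,(i[k],j[k]),P[k,2])
im=cv2.applyColorMap((np.clip(H/.35,0,1)*255).astype(np.uint8),cv2.COLORMAP_JET); im[H<-.05]=0
im=cv2.resize(im,None,fx=2.6,fy=2.6,interpolation=cv2.INTER_NEAREST)
for x in np.arange(.1,.91,.1):
    cv2.putText(im,f'{x:.1f}',(0,int((.9-x)/.004*2.6)),0,.35,(255,255,255),1)
for y in np.arange(-.6,.4,.1):
    cv2.putText(im,f'{y:.1f}',(int((.4-y)/.004*2.6),10),0,.35,(255,255,255),1)
for x,y in [(.603,-.242),(.528,-.421)]: cv2.circle(im,(int((.4-y)/.004*2.6),int((.9-x)/.004*2.6)),20,(255,255,255),1)
cv2.imwrite('pics/hm.png',im)
P=cloud(dict(np.load('pics/scene0.npz')));d=P[225:275,260:275].reshape(-1,3);print(d[np.argsort(d[:,2])[-60::10]].round(3))
P2=cloud(dict(np.load('pics/side0.npz')));d=P2[180:215,158:176].reshape(-1,3);d=d[d[:,0]<.35];print(d[np.argsort(d[:,2])[-60::10]].round(3))
# bottle
d=P[285:355,440:480].reshape(-1,3);d=d[(d[:,2]>.02)&(d[:,2]<.35)];print(len(d),d.min(0),d.max(0),np.median(d,0))
d=P[100:242,185:345].reshape(-1,3)
d=P[218:232,186:204].reshape(-1,3);d=d[(d[:,2]>.005)&(d[:,2]<.06)];print('L',d.min(0),d.max(0))
# side of width across camera x
for t,b in [('scene0',(180,210,207,242)),('scene0',(370,280,406,320))]:
    dd=dict(np.load(f'pics/{t}.npz'));Q=cloud(dd)[b[1]:b[3],b[0]:b[2]].reshape(-1,3);Q=Q[(Q[:,2]>.015)&(Q[:,2]<.053)]
    R=np.array(dd['cam_to_world'])[:3,0]; s=Q@R; print('width',np.percentile(s,[1,99]),np.ptp(np.percentile(s,[1,99])))
```

```text
[[ 0.227 -0.245  0.363]
 [ 0.222 -0.238  0.363]
 [ 0.229 -0.249  0.363]
 [ 0.219 -0.246  0.364]
 [ 0.21  -0.251  0.364]
 [ 0.218 -0.248  0.365]]
[[ 0.229 -0.254  0.355]
 [ 0.225 -0.26   0.359]
 [ 0.233 -0.24   0.361]
 [ 0.225 -0.255  0.362]
 [ 0.228 -0.246  0.363]
 [ 0.216 -0.25   0.363]]
2368 [ 0.43398426 -0.65424838  0.02010761] [ 0.49163329 -0.56931005  0.21995608] [ 0.44754299 -0.61114938  0.12662787]
L [0.47852339 0.21141835 0.00504854] [0.51965666 0.25446494 0.05201161]
width [0.05685553 0.09513793] 0.03828239825458243
width [0.61167639 0.66577387] 0.054097478873833094
```

View pics/hm.png

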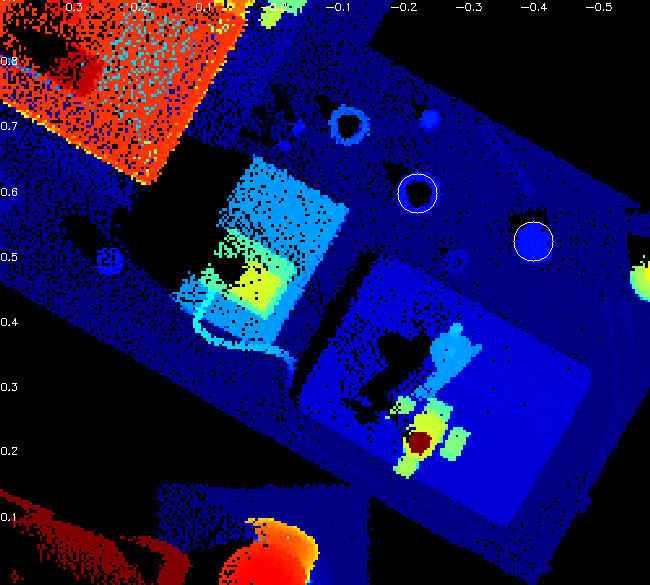

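Widths confirm it: the left pot is narrow (about 38 mm seen) and the right one is wide. So the pot moves from (0.528,-0.421) to (0.603,-0.242), both right of the box. First I raise the tool and swing it over.

```bash
cat >> h.py <<'E'
from scipy.spatial.transform import Rotation as Ro
def rows(targets,start=None):
    """start/targets: (x,y,z,yaw_deg), tool down; rel to first pose"""
    s=robot.observe()
    if start is None: p0=s['tool_pos'];R0=Ro.from_euler('xyz',s['tool_rot'])
    else: p0=np.array(start[:3]);R0=Ro.from_euler('xyz',[np.pi,0,np.radians(start[3])])
    for t in targets:
        R=Ro.from_euler('xyz',[np.pi,0,np.radians(t[3])])
        print(np.r_[(R0.inv()*R).as_rotvec()/(np.pi/2),R0.inv().apply(np.array(t[:3])-p0)/.3].round(3).tolist())
def pol(a,r,z): return (r*np.cos(np.radians(a)),r*np.sin(np.radians(a)),z,90+a)
E
python3 - <<'E'
from h import *
rows([(.118,.511,.36,167.0)])
print('swing'); 
for a,b in [(77,46),(46,15),(15,-16),(-16,-38.5)]:
    rows([pol(b,.525,.36)],start=pol(a,.525,.36))
E
```

```text
[-0.001, -0.0, 0.0, -0.0, -0.001, -0.446]
swing
[-0.0, -0.0, 0.344, -0.901, -0.25, -0.0]
[0.0, -0.0, 0.344, -0.901, -0.25, -0.0]
[-0.0, -0.0, 0.344, -0.901, -0.25, -0.0]
[0.0, -0.0, 0.25, -0.67, -0.133, -0.0]
```

Call:
arm_command:
  motion:
    - [[0,0,0,0,0,-0.45,1],[0,0,0,0,0,-0.45,1],[0,0,0,0,0,-0.45,1],[0,0,0,0,0,-0.45,1]]

```text
time: 0.55
tool_pos: [0.1185, 0.513, 0.367]
tool_rot: [3.132, 0.001, 2.915]
contact_force: [0.2, -0.5, 0.2]
opening: 0.092
```

Call:
arm_command:
  motion:
    - [[0,0,0.344,-0.9,-0.25,0,1],[0,0,0.344,-0.9,-0.25,0,1],[0,0,0.344,-0.9,-0.25,0,1],[0,0,0.344,-0.9,-0.25,0,1],[0,0,0.344,-0.9,-0.25,0,1],[0,0,0.344,-0.9,-0.25,0,1],[0,0,0.344,-0.9,-0.25,0,1]]

```text
time: 1.25
tool_pos: [0.3672, 0.3755, 0.3599]
tool_rot: [-3.139, 0.001, 2.369]
contact_force: [0.6, -0.4, -1.1]
opening: 0.0919
```

Call:
arm_command:
  motion:
    - [[0,0,0.344,-0.9,-0.25,0,1],[0,0,0.344,-0.9,-0.25,0,1],[0,0,0.344,-0.9,-0.25,0,1],[0,0,0.344,-0.9,-0.25,0,1],[0,0,0.344,-0.9,-0.25,0,1],[0,0,0.344,-0.9,-0.25,0,1],[0,0,0.344,-0.9,-0.25,0,1]]

```text
time: 1.95
tool_pos: [0.5075, 0.1339, 0.3603]
tool_rot: [-3.139, 0.0, 1.83]
contact_force: [-0.8, 0.5, 0.3]
opening: 0.0919
```

Call:
arm_command:
  motion:
    - [[0,0,0.344,-0.9,-0.25,0,1],[0,0,0.344,-0.9,-0.25,0,1],[0,0,0.344,-0.9,-0.25,0,1],[0,0,0.344,-0.9,-0.25,0,1],[0,0,0.344,-0.9,-0.25,0,1],[0,0,0.344,-0.9,-0.25,0,1],[0,0,0.344,-0.9,-0.25,0,1]]

```text
time: 2.65
tool_pos: [0.5041, -0.1456, 0.3606]
tool_rot: [-3.14, 0.0, 1.291]
contact_force: [0.1, 0.2, -0.5]
opening: 0.0922
```

Run:
```python
from h import *
print(np.linalg.norm([.528,.421]),np.degrees(np.arctan2(-.421,.528)))
rows([(.528,-.421,.25,51.4)])
d=cap('wrist','wrist1')
```

```text
0.6752962312940892 -38.567053835444305
[-0.001, 0.0, 0.25, -0.86, 0.331, 0.368]
```

View pics/wrist1.png

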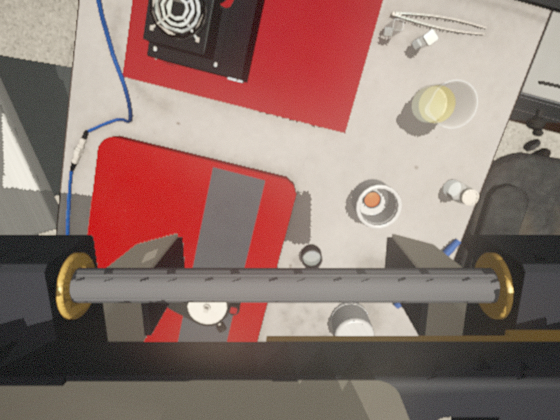

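The wrist view shows the open pot with its filter at about (378,206) and the wide pot at about (352,322). I measure the open rim here while it is in clear view.

```bash
cat >> h.py <<'E'
def topcirc(tag,guess,zr,rad=.045):
    P=cloud(dict(np.load(f'pics/{tag}.npz')));Q=P.reshape(-1,3)
    m=(np.hypot(P[...,0]-guess[0],P[...,1]-guess[1])<rad)&(P[...,2]>zr[0])&(P[...,2]<zr[1])
    T=P[m]
    if len(T)<20: print('few',len(T));return
    h=cv2.convexHull(T[:,:2].astype(np.float32)); (x,y),r=cv2.minEnclosingCircle(h)
    v,u=np.nonzero(m)
    el=cv2.fitEllipse(cv2.convexHull(np.c_[u,v].astype(np.int32))) 
    # ray of ellipse centre on plane z=median
    d=dict(np.load(f'pics/{tag}.npz'));M=np.array(d['cam_to_world']);F=f(d)
    dr=M[:3,:3]@np.array([(el[0][0]-d['cx'])/F,(el[0][1]-d['cy'])/F,1]);zz=.05 if zr[0]<.06 else np.median(T[:,2])
    c=M[:3,3]+dr*(zz-M[2,3])/dr[2]
    print(tag,len(T),'circ',round(x,4),round(y,4),'r',round(r,4),'zmed',np.median(T[:,2]).round(4),'ellipse px',np.round(el[0],1),np.round(el[1],1),'->',c.round(4))
E
python3 - <<'E'
from h import *
topcirc('wrist1',(.603,-.242),(.042,.058))
topcirc('scene0',(.603,-.242),(.042,.058));topcirc('side0',(.603,-.242),(.042,.058))
topcirc('scene0',(.528,-.421),(.042,.058));topcirc('side0',(.528,-.421),(.042,.058))
E
```

```text
wrist1 608 circ 0.6044 -0.2405 r 0.03 zmed 0.0483 ellipse px [378.3 206.2] [43.7 46.1] -> [ 0.6038 -0.2393  0.05  ]
scene0 129 circ 0.6026 -0.24 r 0.0314 zmed 0.0471 ellipse px [340.  253.9] [14.4 20.5] -> [ 0.5976 -0.242   0.05  ]
side0 120 circ 0.6074 -0.244 r 0.033 zmed 0.0474 ellipse px [306.2 267.3] [14.1 20.3] -> [ 0.6047 -0.2486  0.05  ]
scene0 284 circ 0.5263 -0.4202 r 0.0297 zmed 0.0484 ellipse px [388.6 293.6] [15.9 22.2] -> [ 0.5211 -0.4227  0.05  ]
side0 191 circ 0.53 -0.4256 r 0.0298 zmed 0.0483 ellipse px [295.1 313.9] [16.4 21.7] -> [ 0.5291 -0.4296  0.05  ]
```

Call:
arm_command:
  motion:
    - [[0,0,0.25,-0.86,0.33,0.36,1],[0,0,0.25,-0.86,0.33,0.36,1],[0,0,0.25,-0.86,0.33,0.36,1],[0,0,0.25,-0.86,0.33,0.36,1],[0,0,0.25,-0.86,0.33,0.36,1],[0,0,0.25,-0.86,0.33,0.36,1],[0,0,0.25,-0.86,0.33,0.36,1],[0,0,0.25,-0.86,0.33,0.36,1]]

```text
time: 3.5
tool_pos: [0.53, -0.4172, 0.2522]
tool_rot: [-3.139, -0.001, 0.902]
contact_force: [-0.2, 1.0, 0.9]
opening: 0.0918
```

Run:
```python
from h import *
d=cap('wrist','wrist2'); s=robot.observe();print(s['tool_pos'],s['tool_rot'])
topcirc('wrist2',(.528,-.421),(.042,.058));topcirc('wrist2',(.603,-.242),(.042,.058))
```

```text
[ 0.53031539 -0.41669662  0.25366725] [-3.14088846e+00 -1.12974642e-03  9.03085767e-01]
wrist2 2584 circ 0.5289 -0.4218 r 0.0291 zmed 0.0486 ellipse px [287.4 177.5] [57.  57.5] -> [ 0.53   -0.4207  0.05  ]
wrist2 62 circ 0.5867 -0.2624 r 0.0113 zmed 0.0471 ellipse px [225. -10.] [25.1 40.8] -> [ 0.5899 -0.2567  0.05  ]
```

View pics/wrist2.png

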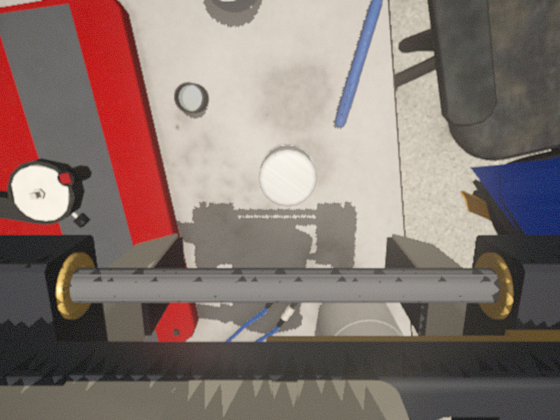

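The wide pot is at (287,177) px, radius 29 mm, centre (0.529,-0.421). I descend now.

Run:
```python
from h import *
rows([(.5295,-.4212,.08,51.5),(.5295,-.4212,.015,51.5)])
```

```text
[-0.0, -0.001, 0.003, -0.014, 0.008, 0.579]
[-0.0, -0.001, 0.003, -0.014, 0.008, 0.796]
```

Call:
arm_command:
  motion:
    - [[0,0,0,-0.014,0.008,0.3,1],[0,0,0,-0.014,0.008,0.45,1],[0,0,0,-0.014,0.008,0.58,1],[0,0,0,-0.014,0.008,0.68,1],[0,0,0,-0.014,0.008,0.74,1],[0,0,0,-0.014,0.008,0.79,1],[0,0,0,-0.014,0.008,0.79,1],[0,0,0,-0.014,0.008,0.79,1]]

```text
time: 4.35
tool_pos: [0.5299, -0.4238, 0.019]
tool_rot: [3.138, 0.0, 0.902]
contact_force: [0.1, 0.3, -0.3]
opening: 0.0918
```

Call:
arm_command:
  motion:
    - [[0,0,0,0,0,0,-1],[0,0,0,0,0,0,-1],[0,0,0,0,0,0,-1],[0,0,0,0,0,0,-1],[0,0,0,0,0,0,-1],[0,0,0,0,0,0,-1],[0,0,0,0,0,0,-1],[0,0,0,0,0,0,-1]]
  grip_force: 25

```text
time: 5.15
tool_pos: [0.5283, -0.424, 0.017]
tool_rot: [3.141, 0.0, 0.901]
contact_force: [-1.4, -0.2, 5.0]
opening: 0.0593
```

Call:
arm_command:
  motion:
    - [[0,0,0,0,0,-0.05,-1],[0,0,0,0,0,-0.15,-1],[0,0,0,0,0,-0.28,-1],[0,0,0,0,0,-0.4,-1],[0,0,0,0,0,-0.4,-1],[0,0,0,0,0,-0.4,-1]]

```text
time: 5.75
tool_pos: [0.5286, -0.4239, 0.1377]
tool_rot: [3.14, 0.0, 0.901]
contact_force: [-0.3, 0.4, -2.1]
opening: 0.0598
```

Run:
```python
from h import *
s=robot.observe();print(s['time'],s['tool_pos'],s['tool_rot'],s['opening'],s['contact_force'])
d=cap('wrist','wrist3');cap('scene','scene3');cap('side','side3')
z=s['tool_pos'][2]+.033
for t in ['wrist3','scene3','side3']: topcirc(t,s['tool_pos'][:2],(z-.012,z+.012),.04)
P=cloud(d);T=P[(np.hypot(P[...,0]-s['tool_pos'][0],P[...,1]-s['tool_pos'][1])<.022)&(abs(P[...,2]-z)<.02)];A=np.c_[T[:,:2],np.ones(len(T))];print(len(T),np.linalg.lstsq(A,T[:,2],rcond=None)[0] if len(T) else '')
rows([(.604,-.2405,s['tool_pos'][2],68.3)])
```

```text
5.75 [ 0.52856007 -0.42390668  0.13765621] [3.13996656e+00 3.04869392e-05 9.01127154e-01] 0.059792378317374224 [-0.26917503  0.3534066  -2.05451547]
wrist3 12637 circ 0.5349 -0.4158 r 0.0387 zmed 0.1692 ellipse px [284.8 289.4] [167.3 219.7] -> [ 0.5289 -0.4233  0.1692]
scene3 287 circ 0.5219 -0.432 r 0.0386 zmed 0.1675 ellipse px [399.2 260.5] [14.2 30.1] -> [ 0.5232 -0.4318  0.1675]
side3 308 circ 0.5226 -0.4313 r 0.0384 zmed 0.1664 ellipse px [294. 280.] [15.  31.4] -> [ 0.5225 -0.4278  0.1664]
5633 [ 0.00167158 -0.00061689  0.1682412 ]
[-0.002, -0.001, -0.185, 0.635, -0.178, -0.009]
```

View pics/wrist3.png

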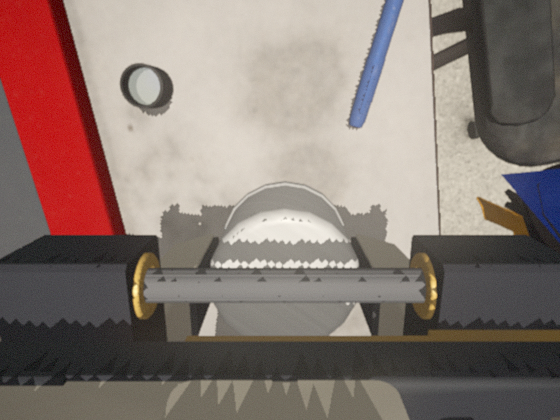

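View pics/side3.png

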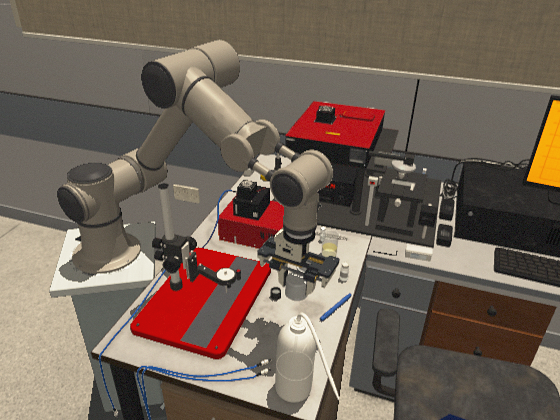

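The pot hangs level in the grip (slope under 0.002). I measure its sideways offset along the pads.

```bash
cat >> h.py <<'E'
def inhand(tag,pos,rot):
    P=cloud(dict(np.load(f'pics/{tag}.npz')));R=Ro.from_euler('xyz',rot)
    L=R.inv().apply(P.reshape(-1,3)-pos).reshape(P.shape)
    return L
E
python3 - <<'E'
from h import *
s=robot.observe();L=inhand('wrist3',s['tool_pos'],s['tool_rot'])
for y in [-.012,-.006,0,.006,.012]:
    m=(abs(L[...,1]-y)<.002)&(abs(L[...,2]+.031)<.004)&(abs(L[...,0])<.035)
    x=L[m][:,0]; e=x.min(); print(y,m.sum(),e.round(4),'centre x',(e+np.sqrt(.029**2-y**2)).round(4),np.median(L[m][:,2]).round(4))
E
```

```text
-0.012 726 -0.0193 centre x 0.0071 -0.0342
-0.006 736 -0.0191 centre x 0.0093 -0.0343
0 790 -0.0191 centre x 0.0099 -0.0344
0.006 761 -0.0196 centre x 0.0088 -0.0344
0.012 679 -0.0193 centre x 0.0071 -0.0343
```

Call:
arm_command:
  motion:
    - [[0,0,-0.185,0.635,-0.178,0,-1],[0,0,-0.185,0.635,-0.178,0,-1],[0,0,-0.185,0.635,-0.178,0,-1],[0,0,-0.185,0.635,-0.178,0,-1],[0,0,-0.185,0.635,-0.178,0,-1],[0,0,-0.185,0.635,-0.178,0,-1]]

```text
time: 6.5
tool_pos: [0.6046, -0.2399, 0.1353]
tool_rot: [-3.139, 0.0, 1.194]
contact_force: [-0.4, -0.9, -2.6]
opening: 0.0593
```

Run:
```python
from h import *
s=robot.observe();print(s['time'],s['tool_pos'],s['tool_rot'],s['opening'])
cap('wrist','wrist4');cap('side','side4');cap('scene','scene4')
L=inhand('wrist4',s['tool_pos'],s['tool_rot'])
for y in [-.012,-.006,0,.006,.012]:
    m=(abs(L[...,1]-y)<.002)&(abs(L[...,2]+.031)<.004)&(abs(L[...,0])<.035)
    x=L[m][:,0]; e=x.min(); print(y,m.sum(),e.round(4),'centre x',(e+np.sqrt(.029**2-y**2)).round(4))
a=cv2.imread('pics/side4.png')[210:310,240:370];b=cv2.imread('pics/scene4.png')[180:280,280:410]
cv2.imwrite('pics/c4.png',cv2.resize(np.hstack([a,b]),None,fx=3,fy=3))
```

```text
6.5 [ 0.60462457 -0.23992719  0.13526194] [-3.13905363e+00  6.16316079e-05  1.19438331e+00] 0.05933949326526084
-0.012 920 -0.019 centre x 0.0074
-0.006 985 -0.0191 centre x 0.0093
0 1015 -0.0191 centre x 0.0099
0.006 981 -0.019 centre x 0.0094
0.012 914 -0.0191 centre x 0.0073
```

View pics/wrist4.png

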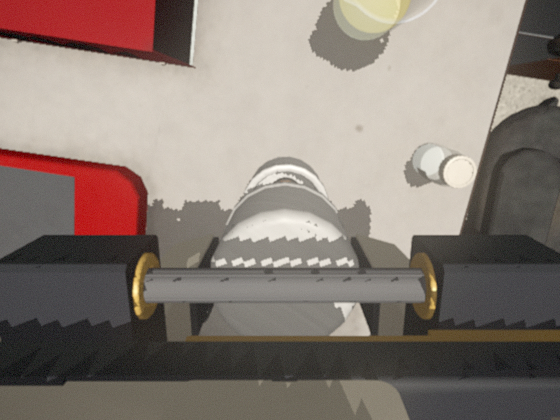

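View pics/c4.png

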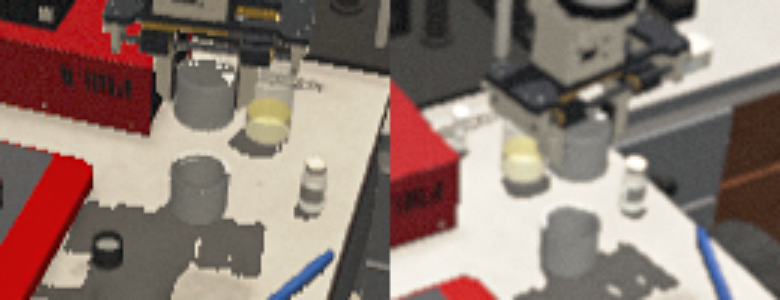

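The straight edge at -19 mm looks like my depth window cutting the face, so I widen the window and repeat.

Run:
```python
from h import *
s=robot.observe();L=inhand('wrist4',s['tool_pos'],s['tool_rot'])
d=dict(np.load('pics/wrist4.npz'))
for v in range(150,275,5): print(v,L[v,285].round(4),d['image'][v,285])
m=(abs(L[...,2]+.034)<.007)&(abs(L[...,0])<.04)&(abs(L[...,1])<.025)
T=L[m]
# far edge contour per column
pts=[]
for u in range(225,345,4):
    vs=np.nonzero(m[:,u])[0]
    if len(vs): pts.append(L[vs.min(),u])
pts=np.array(pts);print(pts[:, :].round(4)[::3])
A=np.c_[2*pts[:,:2],np.ones(len(pts))];c=np.linalg.lstsq(A,(pts[:,:2]**2).sum(1),rcond=None)[0];print('circle',c[:2],np.sqrt(c[2]+c[0]**2+c[1]**2))
```

```text
150 [ 0.0346 -0.0005  0.1376] [211 203 193]
155 [ 0.0308 -0.0004  0.1365] [213 205 193]
160 [ 0.0303 -0.0005  0.1134] [149 142 133]
165 [ 0.0308 -0.0005  0.0879] [236 233 223]
170 [ 0.0274 -0.0005  0.0879] [219 215 206]
175 [ 0.0157 -0.0004  0.1319] [235 231 222]
180 [ 0.013  -0.0004  0.1255] [145 132 120]
185 [ 0.0337 -0.0006  0.0123] [186 181 173]
190 [ 0.0335 -0.0006  0.003 ] [148 142 133]
195 [ 0.0337 -0.0006 -0.0068] [148 142 136]
200 [ 0.0339 -0.0006 -0.0157] [147 144 136]
205 [ 0.0335 -0.0006 -0.0216] [148 145 136]
210 [ 0.0332 -0.0006 -0.0276] [195 189 183]
215 [ 0.0319 -0.0006 -0.0294] [223 218 209]
220 [ 0.0306 -0.0006 -0.0311] [250 246 238]
225 [ 0.029  -0.0006 -0.0319] [232 228 219]
230 [ 0.0268 -0.0006 -0.0309] [229 224 215]
235 [ 0.0248 -0.0005 -0.0305] [217 212 203]
240 [ 0.0231 -0.0005 -0.0311] [141 137 130]
245 [ 0.0212 -0.0005 -0.0312] [143 140 132]
250 [ 0.0192 -0.0005 -0.0309] [144 138 130]
255 [ 0.0171 -0.0005 -0.0305] [138 132 128]
260 [ 0.0153 -0.0005 -0.031 ] [228 224 214]
265 [ 0.0143 -0.0005 -0.0331] [138 136 127]
270 [ 0.0331 -0.0006 -0.0769] [105 103  96]
[[ 0.0234 -0.0224 -0.028 ]
 [ 0.0277 -0.0179 -0.0282]
 [ 0.0296 -0.0136 -0.027 ]
 [ 0.0325 -0.0092 -0.0278]
 [ 0.0327 -0.0049 -0.0271]
 [ 0.0339 -0.0006 -0.0271]
 [ 0.0331  0.0037 -0.0272]
 [ 0.0318  0.0081 -0.0276]
 [ 0.0303  0.0124 -0.0277]
 [ 0.0276  0.0169 -0.0275]]
circle [ 0.00502781 -0.00063081] 0.028427521415703413
```

In-hand centre is at tool x about +4 mm, and the open pot is at about +0.5 mm. I correct x by -3.6 mm and go down to just above contact (contact expected at TCP z of about 0.067).

Call:
arm_command:
  motion:
    - [[0,0,0,-0.012,0,0.06,-1],[0,0,0,-0.012,0,0.12,-1],[0,0,0,-0.012,0,0.17,-1],[0,0,0,-0.012,0,0.2,-1],[0,0,0,-0.012,0,0.2,-1],[0,0,0,-0.012,0,0.2,-1]]

```text
time: 7.25
tool_pos: [0.6034, -0.2455, 0.0771]
tool_rot: [3.141, 0.0, 1.191]
contact_force: [0.5, 0.4, -2.0]
opening: 0.0597
```

Run:
```python
from h import *
s=robot.observe();print(s['time'],s['tool_pos'],s['tool_rot'],s['opening'],s['contact_force'])
cap('wrist','wrist5');cap('side','side5');cap('scene','scene5')
a=cv2.imread('pics/side5.png')[210:310,240:370];b=cv2.imread('pics/scene5.png')[180:280,280:410]
cv2.imwrite('pics/c5.png',cv2.resize(np.hstack([a,b]),None,fx=3,fy=3,interpolation=cv2.INTER_CUBIC))
```

```text
7.25 [ 0.6034278  -0.24550705  0.07706143] [3.14111948e+00 4.94128436e-06 1.19064625e+00] 0.059721977152710014 [ 0.53810643  0.41864056 -1.97391986]
```

View pics/c5.png

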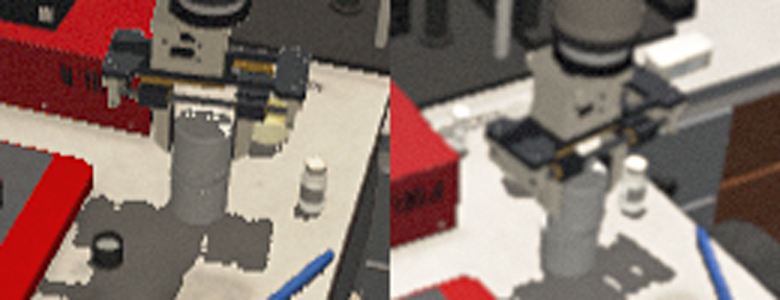

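View pics/wrist5.png

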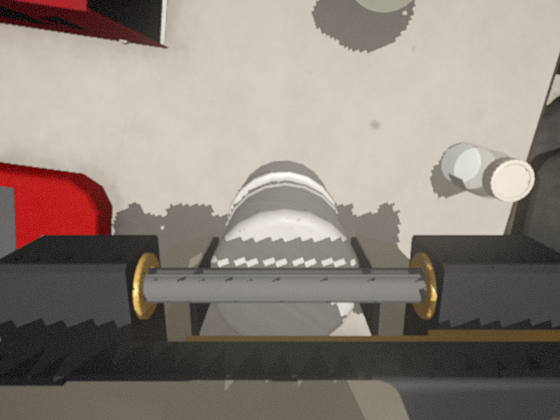

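The wide pot hovers just above the open pot, roughly aligned in both views. I compare the two axes by fitting circles of fixed 29 mm radius to wall points in the side and scene clouds.

```bash
cat >> h.py <<'E'
from scipy.optimize import least_squares
def wall(tag,g,z0,z1,r=.029):
    P=cloud(dict(np.load(f'pics/{tag}.npz')));m=(np.hypot(P[...,0]-g[0],P[...,1]-g[1])<.038)&(P[...,2]>z0)&(P[...,2]<z1)
    T=P[m]; q=least_squares(lambda c:np.hypot(T[:,0]-c[0],T[:,1]-c[1])-r,g,loss='soft_l1',f_scale=.002)
    print(tag,z0,len(T),q.x.round(4),'res',np.median(abs(q.fun)).round(4)); return q.x
E
python3 - <<'E'
from h import *
g=(.603,-.242)
for t in ['side5','scene5']:
    l=wall(t,g,.012,.042);u=wall(t,g,.072,.098); print('d',(u-l).round(4))
l=wall('side0',g,.012,.042);l=wall('scene0',g,.012,.042)
s=robot.observe();L=inhand('wrist5',s['tool_pos'],s['tool_rot'])
for u in (270,286,300):
  for v in range(158,212,3): print(u,v,L[v,u].round(4))
E
```

```text
side5 0.012 153 [ 0.6061 -0.2424] res 0.0015
side5 0.072 169 [ 0.6058 -0.245 ] res 0.0015
d [-0.0003 -0.0025]
scene5 0.012 177 [ 0.6031 -0.24  ] res 0.0014
scene5 0.072 115 [ 0.6043 -0.2425] res 0.0014
d [ 0.0013 -0.0025]
side0 0.012 248 [ 0.6056 -0.2446] res 0.0026
scene0 0.012 249 [ 0.6017 -0.2402] res 0.0023
270 158 [ 0.0334 -0.0097  0.0792]
270 161 [ 0.0317 -0.0097  0.078 ]
270 164 [ 0.0318 -0.0092  0.0655]
270 167 [ 0.0318 -0.0088  0.0547]
270 170 [ 0.0318 -0.0084  0.0444]
270 173 [ 0.0329 -0.0078  0.0295]
270 176 [ 0.0314 -0.0078  0.0294]
270 179 [ 0.0298 -0.0079  0.0297]
270 182 [ 0.0283 -0.0079  0.0293]
270 185 [ 0.0304 -0.0072  0.0127]
270 188 [ 0.0293 -0.0072  0.011 ]
270 191 [ 0.0296 -0.0069  0.0039]
270 194 [ 0.0295 -0.0067 -0.0012]
270 197 [ 0.0296 -0.0065 -0.0071]
270 200 [ 0.0294 -0.0063 -0.0113]
270 203 [ 0.0297 -0.0061 -0.017 ]
270 206 [ 0.0295 -0.0059 -0.0204]
270 209 [ 0.0295 -0.0058 -0.0246]
286 158 [0.0334 0.0004 0.0795]
286 161 [0.0326 0.0004 0.0718]
286 164 [0.0327 0.0004 0.0596]
286 167 [0.0329 0.0003 0.0482]
286 170 [0.0337 0.0003 0.034 ]
286 173 [0.0329 0.00
[... 276 characters left out ...]
.0305  0.0001 -0.0152]
286 203 [ 0.0305  0.0001 -0.02  ]
286 206 [ 0.0302  0.0001 -0.0232]
286 209 [ 0.0301  0.0001 -0.0268]
300 158 [0.0334 0.0093 0.0795]
300 161 [0.0315 0.0093 0.0789]
300 164 [0.0309 0.009  0.0706]
300 167 [0.0307 0.0086 0.0611]
300 170 [0.0309 0.0082 0.0497]
300 173 [0.0322 0.0075 0.0337]
300 176 [0.0315 0.0073 0.0288]
300 179 [0.0301 0.0073 0.0284]
300 182 [0.0285 0.0074 0.0283]
300 185 [0.0304 0.0067 0.0125]
300 188 [0.0293 0.0067 0.0112]
300 191 [0.0294 0.0064 0.0046]
300 194 [ 0.0293  0.0062 -0.0005]
300 197 [ 0.0294  0.006  -0.0062]
300 200 [ 0.0296  0.0058 -0.0118]
300 203 [ 0.0295  0.0056 -0.0163]
300 206 [ 0.0293  0.0054 -0.02  ]
300 209 [ 0.0299  0.0052 -0.0259]
```

All three views agree: the wide pot is 2.3 mm short in tool x, and the gap is about 12 mm. I correct this and lower slowly.

Call:
arm_command:
  motion:
    - [[0,0,0,0.008,-0.003,0,-1],[0,0,0,0.008,-0.003,0.01,-1],[0,0,0,0.008,-0.003,0.02,-1],[0,0,0,0.008,-0.003,0.025,-1],[0,0,0,0.008,-0.003,0.025,-1]]

```text
time: 7.9
tool_pos: [0.6033, -0.242, 0.0687]
tool_rot: [-3.141, -0.0, 1.192]
contact_force: [-0.1, -0.0, -2.2]
opening: 0.0594
```

Call:
arm_command:
  motion:
    - [[0,0,0,0,0,0.005,-1],[0,0,0,0,0,0.007,-1],[0,0,0,0,0,0.007,-1]]

```text
time: 8.2
tool_pos: [0.6035, -0.2422, 0.0671]
tool_rot: [3.142, -0.0, 1.192]
contact_force: [-0.8, 0.3, -1.5]
opening: 0.0588
```

Run:
```python
from h import *
s=robot.observe();print(s['time'],s['tool_pos'],s['contact_force'])
cap('wrist','wrist6');cap('side','side6');cap('scene','scene6')
g=(.603,-.242)
for t in ['side6','scene6']:
    l=wall(t,g,.012,.042);u=wall(t,g,.068,.09); print('d',(u-l).round(4))
L=inhand('wrist6',s['tool_pos'],s['tool_rot'])
for v in range(158,206,3): print(v,L[v,286].round(4))
```

```text
8.2 [ 0.60347966 -0.24216639  0.06712062] [-0.84799982  0.28497302 -1.48612754]
side6 0.012 146 [ 0.6068 -0.2421] res 0.001
side6 0.068 145 [ 0.6052 -0.2415] res 0.0015
d [-0.0016  0.0006]
scene6 0.012 152 [ 0.6037 -0.2394] res 0.0009
scene6 0.068 106 [ 0.6042 -0.2402] res 0.0018
d [ 0.0006 -0.0008]
158 [0.0353 0.0008 0.0694]
161 [0.0336 0.0008 0.0685]
164 [0.0317 0.0008 0.0685]
167 [0.0299 0.0008 0.0685]
170 [0.0301 0.0007 0.0563]
173 [0.0301 0.0007 0.0472]
176 [0.03   0.0006 0.0385]
179 [0.0301 0.0006 0.0302]
182 [0.0319 0.0005 0.0142]
185 [0.031  0.0005 0.0116]
188 [0.031  0.0005 0.0052]
191 [ 0.0311  0.0004 -0.0008]
194 [ 0.0307  0.0004 -0.0048]
197 [ 0.031   0.0004 -0.0109]
200 [ 0.0311  0.0004 -0.0161]
203 [ 0.0309  0.0003 -0.02  ]
```

Aligned within about 1 mm. I feel for contact in small steps.

Call:
arm_command:
  motion:
    - [[0,0,0,0,0,0.003,-1],[0,0,0,0,0,0.005,-1],[0,0,0,0,0,0.005,-1]]

```text
time: 8.65
tool_pos: [0.6036, -0.2422, 0.067]
tool_rot: [3.141, 0.0, 1.192]
contact_force: [-2.4, 2.0, 6.4]
opening: 0.0596
```

Call:
arm_command:
  motion:
    - [[0,0,0,0,0,0.003,-1],[0,0,0,0,0,0.003,-1]]

```text
time: 8.85
tool_pos: [0.6036, -0.2422, 0.067]
tool_rot: [3.14, 0.0, 1.192]
contact_force: [-4.4, 2.1, 11.5]
opening: 0.0597
```

Contact at TCP z 0.067 with about 12 N, as predicted. I ease the load and open gradually.

Call:
arm_command:
  motion:
    - [[0,0,0,0,0,-0.002,-1],[0,0,0,0,0,-0.002,0.33],[0,0,0,0,0,-0.002,0.4],[0,0,0,0,0,-0.002,0.55],[0,0,0,0,0,-0.002,0.75],[0,0,0,0,0,-0.002,0.9],[0,0,0,0,0,-0.002,1],[0,0,0,0,0,-0.002,1]]

```text
time: 9.65
tool_pos: [0.6035, -0.2421, 0.0652]
tool_rot: [-3.141, -0.0, 1.192]
contact_force: [0.2, -0.0, 0.2]
opening: 0.0917
```

Run:
```python
from h import *
s=robot.observe();print(s['time'],s['tool_pos'],s['contact_force'],s['opening'])
cap('side','side7');cap('scene','scene7')
g=(.603,-.242)
for t in ['side7','scene7']:
    l=wall(t,g,.012,.042);u=wall(t,g,.066,.088); print('d',(u-l).round(4))
```

```text
9.65 [ 0.60346752 -0.24208824  0.06520088] [ 0.22134246 -0.01424162  0.24085914] 0.09171337742280117
side7 0.012 146 [ 0.6065 -0.2426] res 0.0012
side7 0.066 114 [ 0.6069 -0.2411] res 0.0011
d [0.0003 0.0015]
scene7 0.012 155 [ 0.6036 -0.239 ] res 0.001
scene7 0.066 112 [ 0.6036 -0.2385] res 0.0013
d [0.0001 0.0005]
```

Call:
arm_command:
  motion:
    - [[0,0,0,0,0,-0.05,1],[0,0,0,0,0,-0.12,1],[0,0,0,0,0,-0.25,1],[0,0,0,0,0,-0.4,1],[0,0,0,0,0,-0.55,1],[0,0,0,0,0,-0.6,1],[0,0,0,0,0,-0.6,1]]

```text
time: 10.45
tool_pos: [0.6046, -0.2427, 0.2501]
tool_rot: [3.134, 0.001, 1.192]
contact_force: [0.5, 0.0, -0.7]
opening: 0.0916
```

Run:
```python
from h import *
s=robot.observe();print(s['time'],s['tool_pos'],s['contact_force'],s['opening'])
for n in ['side','scene','wrist']: cap(n,n+'8')
g=(.603,-.242)
for t in ['side8','scene8']:
    l=wall(t,g,.012,.042);u=wall(t,g,.06,.09); print('d',(u-l).round(4))
    P=cloud(dict(np.load(f'pics/{t}.npz')))
for t in ['side8','scene8','wrist8']:
    topcirc(t,g,(.09,.108))
P=cloud(dict(np.load('pics/wrist8.npz')));T=P[(np.hypot(P[...,0]-g[0],P[...,1]-g[1])<.024)&(abs(P[...,2]-.1)<.015)];print('tilt',np.linalg.lstsq(np.c_[T[:,:2],np.ones(len(T))],T[:,2],rcond=None)[0][:2])
for t in ['scene0','scene8']: topcirc(t,(.5,.233),(.042,.058),.035)
a=cv2.imread('pics/side8.png')[210:310,240:370];b=cv2.imread('pics/scene8.png')[180:280,280:410]
cv2.imwrite('pics/c8.png',cv2.resize(np.hstack([a,b]),None,fx=3,fy=3,interpolation=cv2.INTER_CUBIC))
```

```text
10.45 [ 0.60463114 -0.24269313  0.25012734] [ 0.51409058  0.01764947 -0.65273197] 0.09161104656058147
side8 0.012 141 [ 0.6067 -0.2421] res 0.001
side8 0.06 160 [ 0.6065 -0.2414] res 0.0011
d [-0.0002  0.0006]
scene8 0.012 149 [ 0.6041 -0.2395] res 0.0011
scene8 0.06 163 [ 0.6036 -0.239 ] res 0.001
d [-0.0005  0.0004]
side8 214 circ 0.6058 -0.2434 r 0.0308 zmed 0.098 ellipse px [307.  254.5] [13.6 20. ] -> [ 0.6045 -0.2489  0.098 ]
scene8 227 circ 0.5998 -0.2393 r 0.031 zmed 0.0984 ellipse px [341.3 241.1] [14.1 20.3] -> [ 0.5964 -0.242   0.0984]
wrist8 3594 circ 0.6042 -0.2402 r 0.029 zmed 0.0986 ellipse px [285.1 182.6] [67.4 68. ] -> [ 0.6048 -0.2387  0.0986]
tilt [0.0018747  0.00172351]
scene0 86 circ 0.5003 0.2339 r 0.0223 zmed 0.0481 ellipse px [194.2 219.1] [ 8.1 13.3] -> [0.4959 0.2306 0.05  ]
scene8 87 circ 0.5033 0.2345 r 0.0229 zmed 0.0477 ellipse px [194.5 219.2] [ 8.5 13.1] -> [0.4962 0.2296 0.05  ]
```

View pics/c8.png

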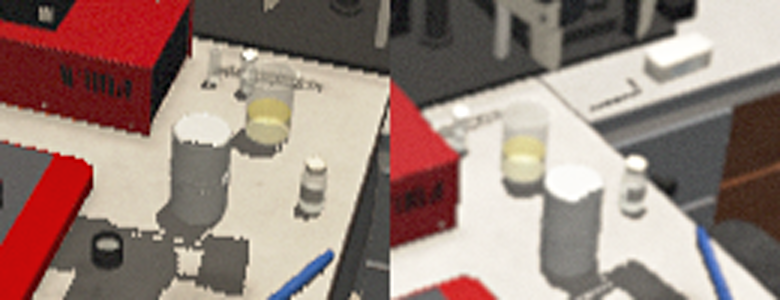

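The pots stand as one straight column, rim on rim. Their axes are within 1 mm of each other, the top is level at about 0.1 m, and the tool is clear. I hand in.

```bash
python3 -c "
from cell import robot
print(robot.hand_in())"
```

```text
the job is handed in; nothing more can be done
None
```

I gripped the wide pot (the mouth-down one on the right, radius 29 mm measured) and set it mouth down on the open pot. I lowered it until I felt about 12 N of contact, released it and raised the tool 0.18 m clear. The job was handed in at about 10.5 s; no verdict is reported.

Last checks, from the camera images after release:
- **Alignment:** the two pot axes are within 1 mm of each other in both the side and scene views.
- **Height and tilt:** the top reads about 0.0985 m (the cameras read about 1.5 mm low throughout), and the tilt is about 0.003 rad. This fits rim on rim.
- **Other pots:** the open pot stayed within about 3 mm of where it stood, which is within measuring noise. I never touched the narrow pot, and its measured position agrees within about 3 mm.

The side and scene cameras disagree by about 3 mm on absolute position, so I judged alignment only within each view. My first reading of the pot's offset in the grip was wrong because the depth window was too tight; I redid it before lowering. No check failed at the end.

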